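# Replace the worn control knob and hold the spindle's jog shaft pressed

### The arm

A 6-joint arm with a two-finger parallel gripper is mounted at the origin on a cart in front of the work surface, level with it; the furniture and walls round the work are solid. World frame = base frame: x ahead of the robot, y to its left, z up, the work surface at z = 0. Lengths are in m, angles in rad, forces in N, time in s.
With the tool pointing down it reaches from about 0.225 to 0.875 m from the base axis. Payload 3.4 kg.
Tool frame: the origin (TCP) lies between the finger pads; the fingertips stand 25 mm ahead of it and the grasp point (between the pads) lies 6 mm ahead of it; z points along the fingers, y is the line along which they close (so a half turn about z gives the same grasp; the last joint's range is limited). The gripper opens to 85 mm and grips with 20 to 120 N. Pads are 22 mm wide; open, the fingers measure 114 mm over their backs; the gripper's body (76 mm by 85 mm) begins 54 mm behind the grasp point. The pads swing forward as they close: fully open they stand 13 mm farther back than shut.
Start: joints at [-0.121, 0.276, 1.505, -0, 1.361, -0.121], TCP at [0.575, -0, 0.256] pointing down, gripper open.
Joint ranges: [-2.89, 2.89], [-0.75, 2.08], [0.22, 2.7], [-1.18, 4.32], [0.11, 2.71], [-2.7, 2.7]. Speed limits (rad/s): [2.57, 2.57, 3.14, 3.14, 3.14, 3.14].

### API

Orientations are given as a unit quaternion [w, x, y, z].
In Python, from rig import manip, cams, ticket gives the robot as it stands.
- The arm moves only by the tool step_arm, never from a script. Its argument "increments" is a list of rows, each an object with "dp": the shift along the world's x, y, z each as a share of 0.2 m, from -1 to 1, a list of three; "yaw": the turn about the world's z as a share of 0.15 rad, from -1 to 1; "grip": the opening, from 0 (shut) to 1 (fully open). In form: [{"dp": [tx, ty, tz], "yaw": yaw, "grip": grip}, ...]. A call has 1 to 5 rows; each row shifts and turns the commanded pose from where the row before left it; what a row does not reach is not made up. A row lasts 1/8 s, in which the tool goes at most 62.5 mm and 10.7 degrees, less where a joint would pass 70% of its speed; a pose out of reach is approached as far as the arm can. A call with a number of a shift or a turn outside -1 to 1 is refused whole. A call with a gripper value outside its range is refused whole. The fingers move at their own pace and stop on an object; "squeeze" is the grip in N (left out, the last holds). Time passes only in rows, so rows that do not move let the fingers close. It gives the time, the measured TCP pose, the force, the opening and the grip force at its end, in the units of the state.
- manip.get_state(): the state, without advancing time (a new reading comes with each control period).
- cams.get_image(name): name is "scene" or "side" or "wrist"; returns the picture (480x640x3 uint8, blue, green, red); there is no depth.
- cams.get_calibration(name): a dict with "fx", "fy", "cx", "cy" (pixels), "extrinsics" (4x4, takes a point from camera to world coordinates). Camera axes: x right, y up, looking along -z (the intrinsics and any distortion apply to the point x, -y, -z); pixel columns grow to the right and rows downward; lengths in m; the calibration is good to about 2 mm. A picture is of the moment at which its call begins: read the wrist's pose just before it. get_calibration takes no time and is no camera call; for the wrist camera it gives the pose at the moment of the call.
- ticket.sign_off(): hands the job in; it is judged then, once.
The state is a dict: "clock": time; "qpos": joint angles; "qd": joint speeds; "effort": joint torques, N m; "position": TCP position; "ee_rot": TCP orientation; "contact_force": force on the tool from outside, world axes, zero at the start; "moment": the same for the moment, N m; "width": finger opening in m; "gripper_force": force on a finger pad.
Only numpy, scipy, OpenCV 4.12 (cv2) and the standard library are available. Lean on these libraries where they do the work, as an engineer would, in place of code of your own. Each camera call takes 0.05 s, during which the arm holds its last target. There are 200 camera calls.

### The job

A new control knob has to go onto the D-shaft of the grey control box. First drop the worn knob (the one without a pointer nose, its bore rounded out) into the blue scrap bin and let it go; then take the good knob (pointer nose, D-shaped bore), turn it so that the flat of its bore matches the flat on the shaft, push it fully down onto the shaft, and keep pressing so that the spring-loaded shaft is held pushed in for most of its travel. Finish while still holding the knob and pressing it down, do not let go, and leave the other things on the bench where they are.

Things in the scene. Friction and masses are not known exactly. Their poses are not given: they have to be found in the camera images.
- good_knob: Good knob: black plastic, loose, upright on a white board 6 mm thick. 30 mm high, 44 mm across, two upright finger flats 38 mm apart facing its +y and -y, 22 mm long. Through bore along z, D-shaped: 18 mm round, flat 5 mm from the axis on the +x side. Pointer nose at the foot of the rim, up to 10 mm high, on the same +x side; steel line on top. Origin: centre of underside; z up. 40-85 g.
- knob_nose (a point): Tip of the good knob's pointer nose: 31 mm from the knob's axis along its +x, 4 mm above its underside.
- worn_knob: Worn knob: like the good one (black, 30 mm high, 44 mm across, flats 38 mm apart facing its +y and -y) but a plain round 18 mm bore and no nose or line. Loose, upright on the same white board; which of the two lies nearer the control box varies. Origin: centre of underside; z up.
- control_box: Grey box, fixed, 90x90 mm in plan, top panel 50 mm above the bench; the shaft stands in its middle, within a bezel 39 mm across and 3.5 mm high. Origin: underside centre, on the bench. The shaft's flat faces the box's +x, marked by the longest tick on the panel; a cable gland reaches 68 mm out low there. Big crates 0.21 m high stand behind, from x = 0.63 m on.
- shaft_seat (a point): Centre of the top of the shaft's round shoulder (27 mm across), where the knob's underside seats: 66 mm above the bench when not pressed; moves with the shaft. From it the steel D-shaft rises 20 mm along z: 16 mm diameter, flat 4 mm from the axis on the +x side, tip tapered for 2.5 mm. Fit: about 1 mm play all round, 8 degrees either way.
- drive_shaft (a joint): How far shaft and shoulder are pushed down, m: 0 = out (start), 0.008 = stop. A spring pushes up with 5 N at 0, growing evenly to 13 N at the stop. The shaft does not turn. Even a knob that merely stands on its tip presses it.
- scrap_bin: Blue open parts bin, fixed: 156 mm along its x, 112 mm along its y, 60 mm high (-x wall only 34 mm); inside about 144x100 mm, floor 2 mm thick. Origin: centre of the underside.
- link_arm: Bystander to leave alone: lever-shaped raw aluminium casting, 30x91x21 mm, loose on the bench. Origin: underside.
- sander: Bystander to leave alone: sanding block, 55x100x28 mm, loose on the bench. Origin: underside.
- gauge: Bystander to leave alone: plug gauge, a steel rod with white ends lying flat, 25x90x25 mm, loose on the bench. Origin: underside.
Things that resemble listed ones, but are neither listed nor needed, are in the scene too. Leave any orange look-alike of the good_knob alone. What is shaped like the worn_knob but orange is not meant.

How it is judged:
By the outcome, as a careful person would: the job done as asked, in the order asked, and still so for the second after the job is handed in, while the arm keeps its last pose, push and grip.
It also fails if it takes over 66 s, if anything falls off the work surface, if the arm or the gripper's body presses on something with over 40 N, if the wrist force passes 120 N, or if a joint passes its speed limit or range.

## Working session

There is one attempt and no reset: what is moved stays moved. The work goes in short steps, Python scripts to look and compute and a tool call to move; the robot and the scene stay as the last step left them, time stands still between calls to the robot, and variables do not carry over. Pictures are saved under pics/ and viewed, at most 10 in all, crops included, and the job is handed in when it is done.

Besides the shell and the picture viewer there is one more tool, called after "Emit:" as a command line: name --argument value ..., lists and objects as JSON in quotes. step_arm: Moves the arm, as the interface text tells. Shift numbers are shares of 0.2 m and turn numbers shares of 0.15 rad, none past 1 either way. Its arguments: {"type":"object","properties":{"increments":{"type":"array"},"squeeze":{"type":"number"}},"required":["increments"]}

```bash
mkdir -p pics; cat > h.py <<'E'
import numpy as np, cv2
from rig import manip, cams, ticket
def shot(n,f):
    im=cams.get_image(n); cv2.imwrite('pics/'+f,im); c=cams.get_calibration(n); return im,c
def px2w(c,u,v,z):
    E=np.array(c['extrinsics']); d=E[:3,:3]@np.array([(u-c['cx'])/c['fx'],-(v-c['cy'])/c['fy'],-1.])
    o=E[:3,3]; return o+d*(z-o[2])/d[2]
def w2px(c,p):
    E=np.array(c['extrinsics']); q=E[:3,:3].T@(np.array(p)-E[:3,3])
    return c['cx']+c['fx']*q[0]/-q[2], c['cy']-c['fy']*q[1]/-q[2]
E
python3 - <<'E'
from h import *
for n in ['scene','wrist']:
    im,c=shot(n,n+'0.png'); print(n,{k:(np.round(v,3).tolist()) for k,v in c.items()})
print(manip.get_state())
E
```

```text
scene {'fx': 553.646, 'fy': 553.646, 'cx': 319.441, 'cy': 233.326, 'extrinsics': [[-0.788, 0.358, -0.501, -0.182], [-0.615, -0.429, 0.661, 0.883], [0.021, 0.829, 0.558, 0.897], [0.0, 0.0, 0.0, 1.0]]}
wrist {'fx': 342.262, 'fy': 342.262, 'cx': 319.843, 'cy': 235.117, 'extrinsics': [[1.0, -0.001, 0.002, 0.575], [0.0, 0.965, 0.263, 0.067], [-0.002, -0.263, 0.965, 0.374], [0.0, 0.0, 0.0, 1.0]]}
{'clock': 0.1, 'qpos': array([-1.21023654e-01,  2.76499494e-01,  1.50601016e+00,  1.87919827e-05,
        1.36074179e+00, -1.21025344e-01]), 'qd': array([-0.00125856, -0.00156775, -0.00295596,  0.00072749,  0.00146858,
        0.00078849]), 'effort': array([ 1.55745878e-03, -4.17697620e+01, -2.46405226e+01, -1.74112388e-04,
        5.80947395e-03,  2.85749664e-07]), 'position': array([5.74551718e-01, 4.18146394e-05, 2.55543157e-01]), 'ee_rot': array([-6.58646785e-04,  7.07107331e-01,  7.07105745e-01, -5.04140604e-04]), 'contact_force': array([-0.1223778 , -0.468882  , -0.94208795]), 'moment': array([-0.05183036,  0.02450401, -0.00515839]), 'gripper_force': 0.0, 'width': 0.08550089220242066}
```

View pics/scene0.png

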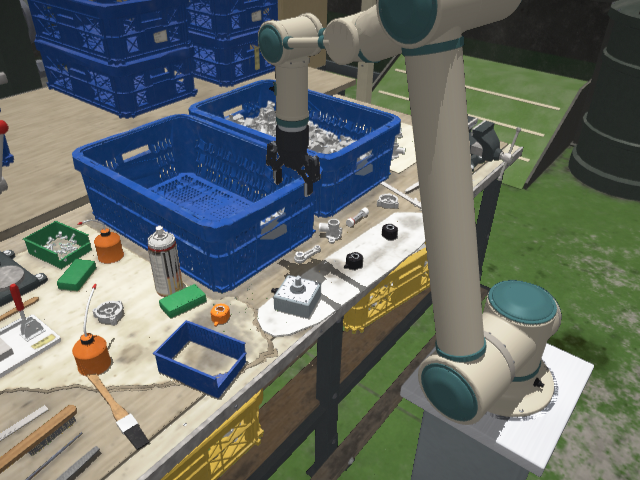

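View pics/wrist0.png

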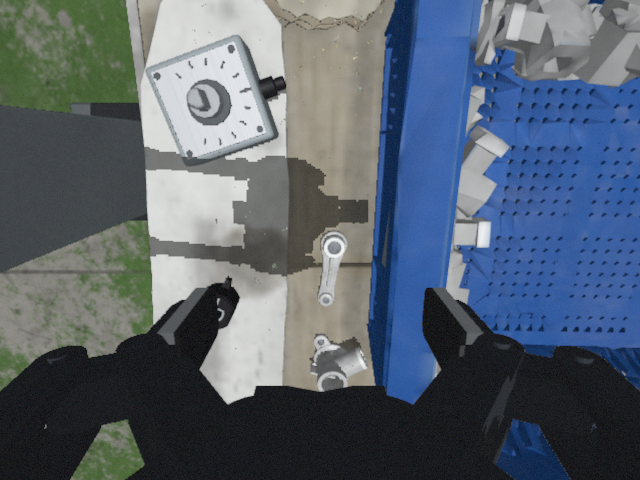

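Scene: black knobs at (354,260) and (390,231), an orange look-alike at (220,313), scrap bin at (200,358), control box at (297,294). Wrist: box at (210,100) with its gland at (272,86), and the black knob nearest the box at (220,303) showing a nose.

```bash
python3 - <<'E'
from h import *
im=cv2.imread('pics/scene0.png');c=cams.get_calibration('scene');w=cams.get_calibration('wrist')
for n,u,v,z in [('knobA',354,256,.036),('knobB',390,228,.036),('orange',220,308,.03),('shafttop',297,281,.086),('binFL',155,355,.06),('binFR',217,380,.06),('binBR',245,350,.034),('binBL',183,322,.06)]:
    print(n,px2w(c,u,v,z).round(3))
for n,u,v,z in [('shaft',203,95,.086),('c1',147,70,.05),('c2',240,35,.05),('c3',277,135,.05),('c4',187,162,.05),('gland',285,85,.01),('nose',228,280,.01)]:
    print('w',n,px2w(w,u,v,z).round(3))
print(manip.get_state()['clock'])
a=cv2.resize(im[205:285,320:420],None,fx=5,fy=5,interpolation=2)
b=cv2.resize(im[300:400,140:260],None,fx=4,fy=4,interpolation=2)
cv2.imwrite('pics/c1.png',np.hstack([a[:400],b[:400,:290]]))
E
```

```text
knobA [ 0.456 -0.11   0.036]
knobB [ 0.454 -0.285  0.036]
orange [0.583 0.25  0.03 ]
shafttop [0.464 0.113 0.086]
binFL [0.554 0.453 0.06 ]
binFR [0.41 0.42 0.06]
binBR [0.442 0.312 0.034]
binBL [0.585 0.354 0.06 ]
w shaft [0.483 0.102 0.086]
w c1 [0.424 0.127 0.05 ]
w c2 [0.507 0.154 0.05 ]
w c3 [0.535 0.073 0.05 ]
w c4 [0.451 0.049 0.05 ]
w gland [0.54  0.121 0.01 ]
w nose [ 0.469 -0.086  0.01 ]
0.1
```

View pics/c1.png

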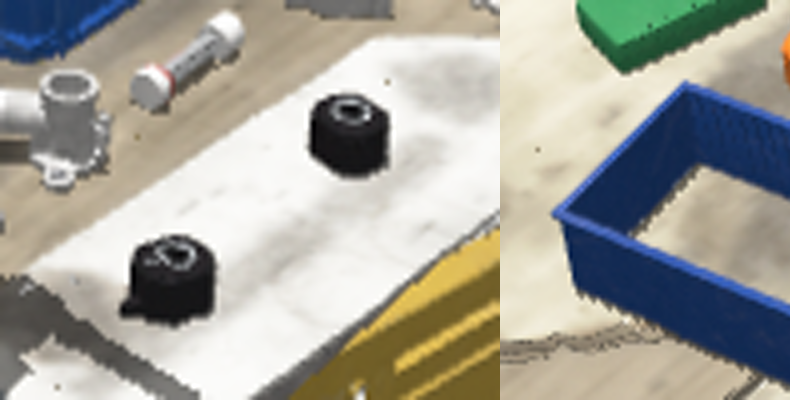

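Of the black ones, A (354,260) has a nose and a steel line, so it is the good knob. B (390,231) is plain, with no nose or line, so it is the worn one. The orange piece is not meant. I'll look at B from near.

Emit:
step_arm --increments '[{"dp": [-0.1, -0.27, 0], "yaw": 0, "grip": 1}, {"dp": [-0.1, -0.27, 0], "yaw": 0, "grip": 1}, {"dp": [-0.1, -0.27, 0], "yaw": 0, "grip": 1}, {"dp": [-0.1, -0.27, 0], "yaw": 0, "grip": 1}, {"dp": [-0.1, -0.27, 0], "yaw": 0, "grip": 1}]'

```text
clock: 0.72
position: [0.474, -0.2715, 0.256]
ee_rot: [-0.0, 0.707, 0.707, 0.0]
contact_force: [1.0, -0.6, -0.4]
width: 0.0856
gripper_force: 0.0
```

Emit:
step_arm --increments '[{"dp": [-0.1, -0.27, -0.1], "yaw": 0, "grip": 1}, {"dp": [0, 0, -0.1], "yaw": 0, "grip": 1}, {"dp": [0, 0, 0], "yaw": 0, "grip": 1}]'

```text
clock: 1.1
position: [0.4536, -0.3237, 0.2143]
ee_rot: [-0.002, 0.708, 0.707, 0.0]
contact_force: [0.0, 0.3, 0.4]
width: 0.0852
gripper_force: 0.0
```

```bash
python3 - <<'E'
from h import *
s=manip.get_state();print(s['position'],s['ee_rot'],s['contact_force'])
im,c=shot('wrist','w1.png')
print(np.round(w2px(c,[.454,-.285,.036]),0),np.round(w2px(c,[.456,-.11,.036]),0))
E
```

```text
[ 0.4535941  -0.3237178   0.21434832] [-2.45767549e-03  7.07695893e-01  7.06512902e-01  4.52953408e-05] [0.0302654  0.34155653 0.41275587]
[319. 176.] [322. -67.]
```

View pics/w1.png

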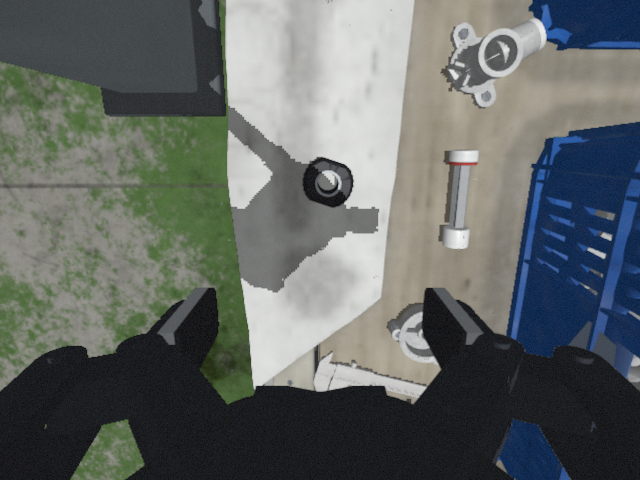

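Worn knob at (328,182) with a round bore and no nose. I'll enlarge it to read its flats.

```bash
python3 - <<'E'
from h import *
im=cv2.imread('pics/w1.png')[145:220,290:365]
g=cv2.resize(im,None,fx=8,fy=8,interpolation=2).astype(float)
cv2.imwrite('pics/w1c.png',np.clip((g/255)**.4*255,0,255).astype(np.uint8))
c=cams.get_calibration('wrist'); print(px2w(c,328,181,.036))
E
```

```text
[ 0.46149278 -0.28930447  0.036     ]
```

View pics/w1c.png

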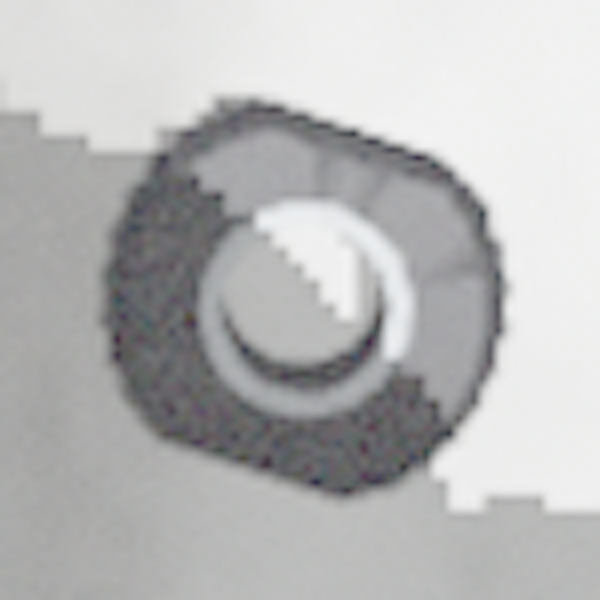

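Emit:
step_arm --increments '[{"dp": [0.02, 0.08, -0.1], "yaw": 1, "grip": 1}, {"dp": [0.02, 0.09, -0.1], "yaw": 1, "grip": 1}, {"dp": [0, 0, -0.1], "yaw": 1, "grip": 1}, {"dp": [0, 0, -0.1], "yaw": 1, "grip": 1}, {"dp": [0, 0, -0.1], "yaw": 1, "grip": 1}]'

```text
clock: 1.78
position: [0.4643, -0.2894, 0.117]
ee_rot: [0.001, 0.396, 0.918, -0.0]
contact_force: [0.2, -0.7, 0.1]
width: 0.0854
gripper_force: 0.0
```

Emit:
step_arm --increments '[{"dp": [0, 0, -0.07], "yaw": 1, "grip": 1}, {"dp": [0, 0, 0], "yaw": 1, "grip": 1}, {"dp": [0, 0, 0], "yaw": 1, "grip": 1}, {"dp": [0, 0, 0], "yaw": 0.4, "grip": 1}, {"dp": [0, 0, 0], "yaw": 0, "grip": 1}]'

```text
clock: 2.4
position: [0.4641, -0.2896, 0.1034]
ee_rot: [0.001, 0.154, 0.988, -0.0]
contact_force: [-0.4, 0.3, 0.5]
width: 0.0856
gripper_force: 0.0
```

```bash
cat >> h.py <<'E'
from scipy.spatial.transform import Rotation as R
def tooly(s):
    w,x,y,z=s['ee_rot']; m=R.from_quat([x,y,z,w]).as_matrix(); return np.degrees(np.arctan2(m[1,1],m[0,1])), m[:,2]
E
python3 - <<'E'
from h import *
s=manip.get_state();print(s['position'],tooly(s),s['qpos'],s['contact_force'])
im,c=shot('wrist','w2.png')
print(np.round(w2px(c,[.4615,-.290,.036]),1))
E
```

```text
[ 0.46409527 -0.28959383  0.10337164] (np.float64(72.2469885475315), array([ 0.00160756, -0.00107122, -0.99999813])) [-6.85203109e-01  3.63480324e-01  1.79105854e+00  2.25450957e-04
  9.85131181e-01 -1.94627586e+00] [-0.39991662  0.25619833  0.54677959]
[317.5 257.8]
```

View pics/w2.png

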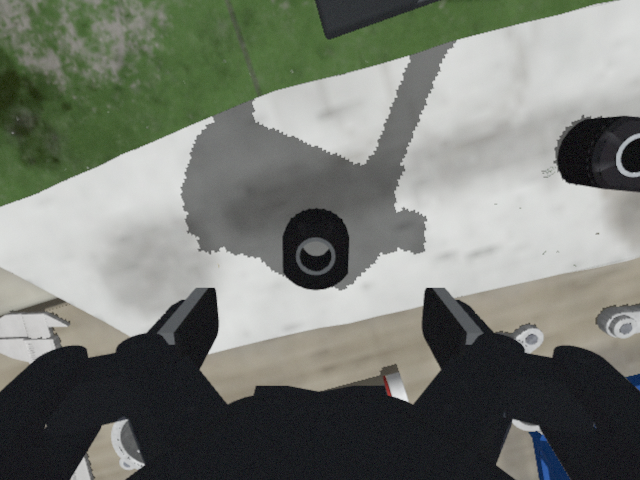

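Knob bore at (316,256), within 1 mm of the prediction, and its flats line up with the fingers. Descending to grip.

Emit:
step_arm --increments '[{"dp": [-0.013, 0, -0.1], "yaw": 0, "grip": 1}, {"dp": [0, 0, -0.14], "yaw": 0, "grip": 1}, {"dp": [0, 0, -0.1], "yaw": 0, "grip": 1}, {"dp": [0, 0, 0], "yaw": 0, "grip": 0.3}, {"dp": [0, 0, 0], "yaw": 0, "grip": 0.3}]' --squeeze 40

```text
clock: 3.08
position: [0.4612, -0.2903, 0.0351]
ee_rot: [0.001, 0.155, 0.988, -0.0]
contact_force: [-0.1, -0.0, -0.0]
width: 0.0514
gripper_force: 0.0
```

Emit:
step_arm --increments '[{"dp": [0, 0, 0], "yaw": 0, "grip": 0.2}, {"dp": [0, 0, 0], "yaw": 0, "grip": 0.2}, {"dp": [0, 0, 0], "yaw": 0, "grip": 0.2}, {"dp": [0, 0, 0], "yaw": 0, "grip": 0.2}]'

```text
clock: 3.58
position: [0.4614, -0.2906, 0.0356]
ee_rot: [0.001, 0.155, 0.988, -0.001]
contact_force: [-0.1, 0.1, 6.5]
width: 0.0373
gripper_force: 40.7
```

Gripped at 37 mm opening. Lifting and carrying it to the bin, estimated centre (0.498, 0.386), bin x axis about 13°.

Emit:
step_arm --increments '[{"dp": [0, 0, 0.2], "yaw": 0, "grip": 0.2}, {"dp": [0, 0, 0.28], "yaw": 0, "grip": 0.2}, {"dp": [0, 0.1, 0.28], "yaw": -0.63, "grip": 0.2}, {"dp": [0.017, 0.29, 0], "yaw": -0.63, "grip": 0.2}, {"dp": [0.017, 0.29, 0], "yaw": -0.63, "grip": 0.2}]'

```text
clock: 4.2
position: [0.4673, -0.153, 0.1873]
ee_rot: [0.001, 0.295, 0.955, 0.0]
contact_force: [0.5, 0.8, -1.0]
width: 0.0372
gripper_force: 40.5
```

Emit:
step_arm --increments '[{"dp": [0.017, 0.3, 0], "yaw": -0.63, "grip": 0.2}, {"dp": [0.017, 0.3, 0], "yaw": -0.63, "grip": 0.2}, {"dp": [0.017, 0.3, 0], "yaw": -0.63, "grip": 0.2}, {"dp": [0.017, 0.3, 0], "yaw": -0.63, "grip": 0.2}, {"dp": [0.017, 0.3, 0], "yaw": -0.63, "grip": 0.2}]'

```text
clock: 4.82
position: [0.4838, 0.1478, 0.1864]
ee_rot: [0.0, 0.51, 0.86, 0.0]
contact_force: [0.7, -0.7, -2.2]
width: 0.0375
gripper_force: 40.6
```

Emit:
step_arm --increments '[{"dp": [0.017, 0.3, 0], "yaw": -0.63, "grip": 0.2}, {"dp": [0.017, 0.3, 0], "yaw": -0.63, "grip": 0.2}, {"dp": [0.017, 0.3, 0], "yaw": -0.63, "grip": 0.2}, {"dp": [0.017, 0.27, 0], "yaw": 0, "grip": 0.2}, {"dp": [0, 0, 0], "yaw": 0, "grip": 0.2}]'

```text
clock: 5.45
position: [0.4974, 0.3837, 0.1857]
ee_rot: [-0.0, 0.623, 0.782, 0.001]
contact_force: [0.5, -0.1, -1.0]
width: 0.0375
gripper_force: 40.5
```

```bash
python3 - <<'E'
from h import *
s=manip.get_state();print(s['position'],tooly(s)[0],s['qpos'],s['gripper_force'])
im,c=shot('wrist','w3.png')
E
```

```text
[0.49742186 0.38366754 0.1856822 ] 12.878028382034035 [5.45702670e-01 3.98587515e-01 1.49788559e+00 1.16128058e-03
 1.24432011e+00 3.20566415e-01] 40.512138193716964
```

View pics/w3.png

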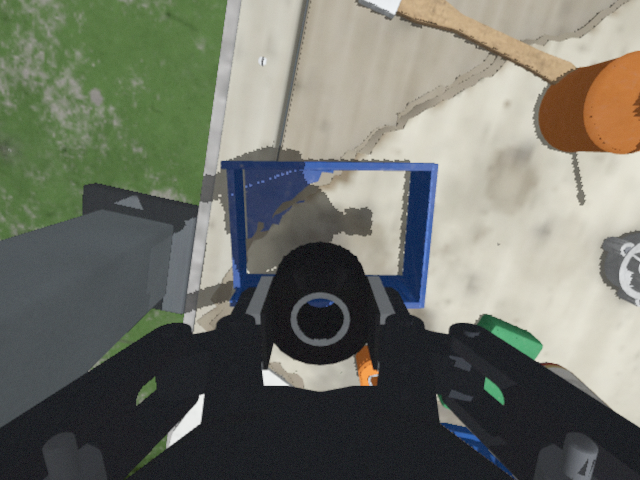

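Bin rim corners at (222,163), (437,163), (425,305) and (232,300); inner floor about (245–405, 168–275).

```bash
python3 - <<'E'
from h import *
c=cams.get_calibration('wrist')
p=[px2w(c,437,163,.06),px2w(c,425,305,.06),px2w(c,222,163,.034),px2w(c,232,303,.034)]
print(np.round(p,3),np.mean(p,0))
q=[px2w(c,u,v,.002) for u,v in [(245,168),(407,168),(403,275),(247,275)]];print(np.round(q,3),np.mean(q,0))
E
```

```text
[[0.565 0.45  0.06 ]
 [0.59  0.344 0.06 ]
 [0.412 0.414 0.034]
 [0.438 0.298 0.034]] [0.50144434 0.3767077  0.047     ]
[[0.424 0.41  0.002]
 [0.561 0.442 0.002]
 [0.586 0.345 0.002]
 [0.442 0.312 0.002]] [0.50325461 0.37737764 0.002     ]
```

Emit:
step_arm --increments '[{"dp": [0.025, -0.035, -0.1], "yaw": 0, "grip": 0.2}, {"dp": [0, 0, -0.25], "yaw": 0, "grip": 0.2}, {"dp": [0, 0, -0.22], "yaw": 0, "grip": 0.2}, {"dp": [0, 0, -0.12], "yaw": 0, "grip": 0.2}, {"dp": [0, 0, 0], "yaw": 0, "grip": 0.2}]'

```text
clock: 6.12
position: [0.5012, 0.3704, 0.0464]
ee_rot: [-0.001, 0.626, 0.78, -0.003]
contact_force: [0.9, 0.9, -1.3]
width: 0.037
gripper_force: 40.5
```

Emit:
step_arm --increments '[{"dp": [0, 0, 0], "yaw": 0, "grip": 0.65}, {"dp": [0, 0, 0], "yaw": 0, "grip": 0.65}, {"dp": [0, 0, 0], "yaw": 0, "grip": 0.65}, {"dp": [0, 0, 0.2], "yaw": 0, "grip": 0.65}, {"dp": [0, 0, 0.28], "yaw": 0, "grip": 0.65}]'

```text
clock: 6.75
position: [0.5019, 0.3725, 0.1443]
ee_rot: [-0.001, 0.625, 0.781, -0.002]
contact_force: [0.7, 0.4, 0.1]
width: 0.0557
gripper_force: 0.0
```

Emit:
step_arm --increments '[{"dp": [0, -0.1, 0.25], "yaw": 0, "grip": 1}, {"dp": [0, 0, 0], "yaw": 0, "grip": 1}]'

```text
clock: 7.0
position: [0.5052, 0.3535, 0.2001]
ee_rot: [0.002, 0.625, 0.78, 0.005]
contact_force: [0.1, 0.2, -0.2]
width: 0.085
gripper_force: 0.0
```

```bash
python3 - <<'E'
from h import *
s=manip.get_state();print(s['position'],s['width'])
im,c=shot('wrist','w4.png')
p=np.array(w2px(c,[.502,.377,.032])).round().astype(int);print(p)
# dark pixels in bin
x,y=p; r=im[max(0,y-60):y+60,x-90:x+90].max(2)<50
ys,xs=np.nonzero(r[:100]);print(r.sum(),xs.mean()+x-90,ys.mean()+max(0,y-60))
E
```

```text
[0.50524883 0.35349653 0.20011388] 0.08503203096131173
[323 196]
1007 316.7269116186693 203.66832174776565
```

View pics/w4.png

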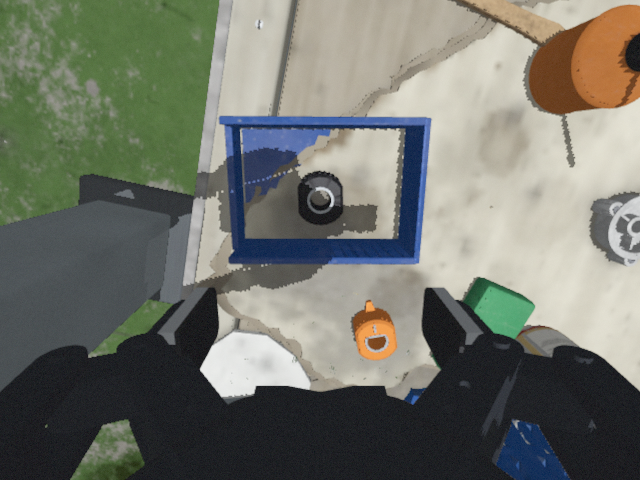

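Worn knob stands in the bin at (320,198), released. Next I'll look at the shaft from above and at the good knob.

Emit:
step_arm --increments '[{"dp": [-0.046, -0.253, 0], "yaw": -0.83, "grip": 1}, {"dp": [-0.046, -0.253, 0], "yaw": -0.83, "grip": 1}, {"dp": [-0.046, -0.253, 0], "yaw": -0.83, "grip": 1}, {"dp": [-0.046, -0.253, 0], "yaw": -0.83, "grip": 1}, {"dp": [-0.046, -0.253, 0], "yaw": -0.83, "grip": 1}]'

```text
clock: 7.68
position: [0.4554, 0.0988, 0.1929]
ee_rot: [-0.001, 0.835, 0.55, -0.001]
contact_force: [0.6, -1.0, -0.6]
width: 0.0855
gripper_force: 0.0
```

Emit:
step_arm --increments '[{"dp": [-0.046, -0.253, 0], "yaw": -0.83, "grip": 1}, {"dp": [0, 0, 0], "yaw": 0, "grip": 1}, {"dp": [0, 0, 0], "yaw": 0, "grip": 1}]'

```text
clock: 8.05
position: [0.4473, 0.0498, 0.1935]
ee_rot: [-0.001, 0.867, 0.499, -0.0]
contact_force: [-0.2, 0.9, -0.2]
width: 0.0853
gripper_force: 0.0
```

```bash
python3 - <<'E'
from h import *
import pickle
s=manip.get_state();print(s['position'],tooly(s))
im,c=shot('wrist','box.png'); pickle.dump(c,open('box.pkl','wb'))
print(np.round(w2px(c,[.48,.101,.086]),1))
E
```

```text
[0.44728942 0.04984219 0.19353273] (np.float64(-30.16739731009793), array([-1.44589977e-03,  8.67161252e-04, -9.99998579e-01]))
[324.2 152.5]
```

Emit:
step_arm --increments '[{"dp": [0, -0.25, 0], "yaw": 0, "grip": 1}, {"dp": [0, -0.28, 0], "yaw": 0, "grip": 1}, {"dp": [0, -0.28, -0.1], "yaw": 0, "grip": 1}, {"dp": [0, -0.1, -0.2], "yaw": 0, "grip": 1}, {"dp": [0, 0, 0], "yaw": 0, "grip": 1}]'

```text
clock: 8.72
position: [0.4463, -0.1317, 0.1317]
ee_rot: [-0.003, 0.867, 0.499, -0.002]
contact_force: [-0.3, 0.4, 0.1]
width: 0.085
gripper_force: 0.0
```

```bash
python3 - <<'E'
from h import *
import pickle
s=manip.get_state();print(s['position'],tooly(s))
im,c=shot('wrist','gk.png'); pickle.dump(c,open('gk.pkl','wb'))
p=np.array(w2px(c,[.456,-.11,.036])).astype(int); 
b=cv2.imread('pics/box.png'); q=np.array(w2px(pickle.load(open('box.pkl','rb')),[.48,.101,.086])).astype(int)
def crop(im,p,h):
    x=int(np.clip(p[0]-h,0,640-2*h));y=int(np.clip(p[1]-h,0,480-2*h));print(x,y,400/(2*h))
    g=cv2.resize(im[y:y+2*h,x:x+2*h],(400,400),interpolation=2)/255.; return (g**.6*255).astype(np.uint8)
cv2.imwrite('pics/v9.png',np.hstack([crop(im,p,80),crop(b,q,80)]))
E
```

```text
[ 0.44625448 -0.13170284  0.13165937] (np.float64(-30.18059359555323), array([-0.00609127,  0.00322516, -0.99997625]))
235 132 2.5
244 72 2.5
```

View pics/v9.png

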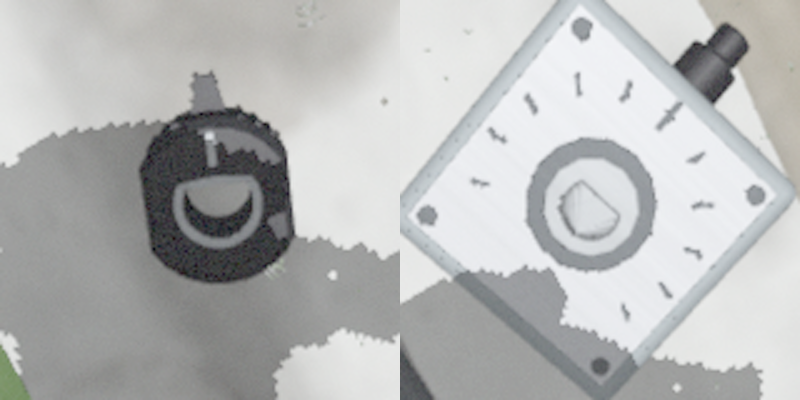

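Left: good knob with bore ring at (219,205), steel line from (207,132) to (213,165), and the nose up. Right: shoulder centre at (592,206), longest tick at (668,117), gland at (715,60).

```bash
python3 - <<'E'
from h import *
import pickle
g=pickle.load(open('gk.pkl','rb'));b=pickle.load(open('box.pkl','rb'))
G=lambda x,y,z:px2w(g,235+x/2.5-.4,132+y/2.5-.4,z)[:2]
B=lambda x,y,z:px2w(b,244+(x-400)/2.5-.4,72+y/2.5-.4,z)[:2]
ang=lambda a,c:np.degrees(np.arctan2(*(c-a)[::-1])).round(1)
cen=G(219,208,.036);print('knob',cen,'ring w',np.linalg.norm(G(173,205,.036)-G(266,205,.036)))
print('line',ang(G(213,165,.036),G(207,132,.036)),ang(cen,G(209,135,.036)),'nose',ang(cen,G(205,73,.010)),np.linalg.norm(cen-G(205,73,.01)))
print('Rside',ang(G(294,232,.036),G(286,150,.036)),'Lside',ang(G(152,262,.036),G(141,175,.036)),'Dflat-90',ang(G(180,185,.036),G(258,178,.036))+90)
cs=[B(580,-5,.05),B(790,190,.05),B(600,402,.05),B(398,213,.05)]
print('box',np.mean(cs,0),[ang(cs[i],cs[(i+1)%4]) for i in range(4)],[np.linalg.norm(cs[i]-cs[(i+1)%4]).round(3) for i in range(4)])
s=B(592,206,.066);print('shoulder',s,'bezel',B(591.5,204,.0535),'tick',ang(s,B(680,104,.05)),ang(B(658,128,.05),B(680,104,.05)),'shoulder d',np.linalg.norm(B(545,206,.066)-B(640,206,.066)))
# subpixel: bezel ellipse fit
im=cv2.imread('pics/box.png');print(manip.get_state()['position'])
# scene-independent: circle fit bore ring of good knob
E
```

```text
knob [ 0.45915009 -0.11328269] ring w 0.023880522854118926
line 70.1 67.6 nose 66.7 0.032828291984288015
Rside 66.7 Lside 65.8 Dflat-90 65.1
box [0.47675624 0.10035863] [np.float64(-70.6), np.float64(-160.9), np.float64(106.0), np.float64(17.5)] [np.float64(0.082), np.float64(0.086), np.float64(0.084), np.float64(0.081)]
shoulder [0.47707991 0.10085903] bezel [0.47702601 0.10106925] tick 17.9 16.6 shoulder d 0.02660207509814699
[ 0.44726943 -0.13135741  0.1331803 ]
```

Emit:
step_arm --increments '[{"dp": [0.06, 0.09, 0], "yaw": 0.78, "grip": 1}, {"dp": [0, 0, -0.1], "yaw": 0, "grip": 1}, {"dp": [0, 0, -0.1], "yaw": 0, "grip": 1}, {"dp": [0, 0, 0], "yaw": 0, "grip": 1}]'

```text
clock: 9.28
position: [0.4597, -0.1127, 0.0945]
ee_rot: [-0.001, 0.835, 0.55, -0.0]
contact_force: [-0.1, -0.1, 0.1]
width: 0.085
gripper_force: 0.0
```

```bash
python3 - <<'E'
from h import *
s=manip.get_state();print(s['position'],tooly(s))
im,c=shot('wrist','gk2.png')
p=np.array(w2px(c,[.4592,-.1133,.036])).round(1);print(p)
# find dark blob of knob, ring (grey bright) inside
x,y=map(int,p); r=im[y-70:y+70,x-60:x+60].max(2).astype(float)
cv2.imwrite('pics/gk2c.png',cv2.resize(r.clip(0,255).astype(np.uint8),None,fx=4,fy=4))
g=r/r.max()
for row in range(0,140,7): print(''.join(' .:-=+*#%@'[min(9,int(v*9.9))] for v in g[row,::2]))
E
```

```text
[ 0.45971204 -0.11266601  0.0944803 ] (np.float64(-23.298880300007326), array([-8.76683651e-04,  8.54164558e-04, -9.99999251e-01]))
[317.7 268.1]
=-=====---=---------------------------------#***************
=--=--=---------------------:....------------*####****#*####
===-==---------------------:...  .-----------###############
=======-=----------------:..... . .:-------+##%%%##%%%%%%%%%
========-==-=------.    .     .  .  .     -#*%%%%%%%%%%%%%%%
=======-=====---.. .  . .   .. . . ... . .   -#+%%%@@@@@@@@@
============--:  .. ...  ....-=:... ...  .. ..:++++++++++++%
===========--... . .... .... :=: .  .. . ... ..:++++++++++++
===========--.. . .. ....      .  ..  ...  .  ..+++++++++++#
++===========:...  ..==. -=-========-.==.  ....:++++++++++++
++===========:.   . -=:     .......   .=- . .. :++++++++++=+
+++==========: .   ..==:.  . .....  ..==:  ... -=+++++++=+++
++++++=======- ........-==-:. ...:-==-.   .   .-===++++++++@
+++++++========:. . ..    ... ...... ...  .. .====@@@@@@@@@@
+++++++========--=-: .  .    .    ..   . .====%@@@@@@@@@@@@@
+=+=+++=+===========-==-==---::---=========*%%@@@@@@@@@@@@@@
+=+=+==+===========-----------=============%%@@@@@@@@@@@@@@@
+=++===+=============-------=--============%%%@@@@@@@@@@@@@@
========================---------==========%%%@@@@@@@@@@@@@@
======================--------=----=--=-===%%%%@@@@@@@@@@@@@
```

Ring centre at about (317,268) matches the prediction, and line and nose point straight up, so it is aligned. Grasping.

Emit:
step_arm --increments '[{"dp": [-0.002, -0.003, -0.14], "yaw": 0, "grip": 1}, {"dp": [0, 0, -0.145], "yaw": 0, "grip": 1}, {"dp": [0, 0, 0], "yaw": 0, "grip": 0.3}, {"dp": [0, 0, 0], "yaw": 0, "grip": 0.3}, {"dp": [0, 0, 0], "yaw": 0, "grip": 0.2}]' --squeeze 60

```text
clock: 9.95
position: [0.4606, -0.1156, 0.0391]
ee_rot: [0.001, 0.836, 0.549, 0.001]
contact_force: [-0.1, 0.8, 2.1]
width: 0.0369
gripper_force: 59.8
```

Emit:
step_arm --increments '[{"dp": [0, 0, 0], "yaw": 0, "grip": 0.2}, {"dp": [0, 0, 0], "yaw": 0, "grip": 0.2}, {"dp": [0, 0, 0], "yaw": 0, "grip": 0.2}]'

```text
clock: 10.32
position: [0.4606, -0.1156, 0.0391]
ee_rot: [0.001, 0.836, 0.548, 0.001]
contact_force: [0.0, 0.5, 7.1]
width: 0.0369
gripper_force: 60.3
```

Emit:
step_arm --increments '[{"dp": [0, 0, 0.1], "yaw": 0, "grip": 0.2}, {"dp": [0, 0, 0.22], "yaw": 0, "grip": 0.2}, {"dp": [0, 0, 0.24], "yaw": -0.64, "grip": 0.2}, {"dp": [-0.03, 0.1, 0.22], "yaw": -1, "grip": 0.2}, {"dp": [-0.03, 0.2, 0], "yaw": -1, "grip": 0.2}]' --squeeze 80

```text
clock: 10.95
position: [0.4501, -0.0562, 0.1979]
ee_rot: [0.003, 0.929, 0.37, 0.004]
contact_force: [0.3, 0.5, -1.2]
width: 0.0362
gripper_force: 80.6
```

Emit:
step_arm --increments '[{"dp": [-0.03, 0.25, 0], "yaw": -1, "grip": 0.2}, {"dp": [-0.03, 0.25, 0], "yaw": -1, "grip": 0.2}, {"dp": [-0.03, 0.2, 0], "yaw": -1, "grip": 0.2}, {"dp": [0, 0, 0], "yaw": 0, "grip": 0.2}, {"dp": [0, 0, 0], "yaw": 0, "grip": 0.2}]'

```text
clock: 11.58
position: [0.4294, 0.0844, 0.1938]
ee_rot: [0.0, 0.987, 0.158, 0.001]
contact_force: [0.1, -0.3, -0.1]
width: 0.0363
gripper_force: 80.6
```

```bash
python3 - <<'E'
from h import *
import pickle
s=manip.get_state();print(s['position'],tooly(s),s['gripper_force'])
im,c=shot('wrist','pre.png'); pickle.dump((c,s),open('pre.pkl','wb'))
q=np.array(w2px(c,[.4771,.1009,.066]));k=np.array(w2px(c,s['position']+[0,0,-.003]));print(q,k)
def crop(p,h):
    x=int(np.clip(p[0]-h,0,640-2*h));y=int(np.clip(p[1]-h,0,480-2*h));print(x,y,400/(2*h))
    g=cv2.resize(im[y:y+2*h,x:x+2*h],(400,400),interpolation=2)/255.; return (g**.5*255).astype(np.uint8)
cv2.imwrite('pics/v10.png',np.hstack([crop(k,75),crop(q,60)]))
E
```

```text
[0.42938959 0.0844285  0.19383427] (np.float64(-71.83254533547206), array([ 1.18914056e-03, -8.07931382e-04, -9.99998967e-01])) 80.62457696283673
[318.17420152 165.79826506] [319.07526496 317.82572571]
244 242 2.6666666666666665
258 105 3.3333333333333335
```

View pics/v10.png

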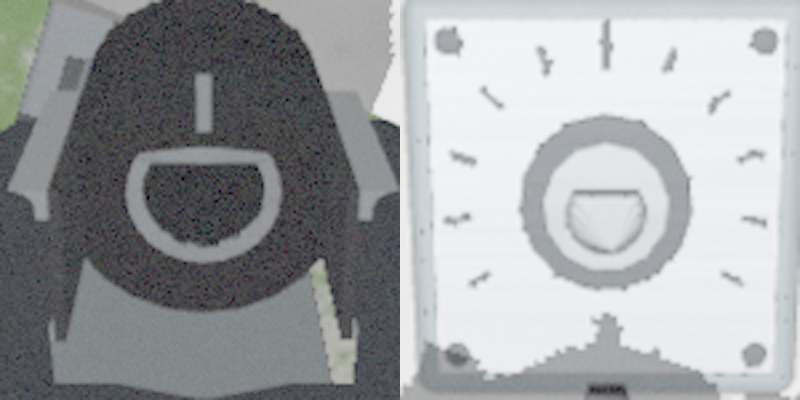

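Left: bore ring centre at (203.5,184) with the steel line vertical. Right: shaft D centre at (606,212), shoulder at (606,206), longest tick vertical. So yaw matches; now the offset.

```bash
python3 - <<'E'
from h import *
import pickle
c,s=pickle.load(open('pre.pkl','rb'));z=s['position'][2]
k=px2w(c,244+203.7/2.667-.4,242+184.3/2.667-.4,z-.003)
f=lambda x,y,zz:px2w(c,258+(x-400)/3.333-.4,105+y/3.333-.4,zz)
a=f(606.3,212,.0845);b=f(606,206,.066);e=f(606.5,201.5,.0535)
print(k,k-s['position'],a,b,e)
t=np.mean([a,b,e],0); d=(t-k)[:2]; print('move',d,d/.2)
# nose-direction angle via line and tick
ang=lambda p,q:np.degrees(np.arctan2(*(q-p)[:2][::-1]))
L=lambda x,y:px2w(c,244+x/2.667-.4,242+y/2.667-.4,z-.003)
print(ang(L(204,132),L(204,73)),ang(f(606,70,.05),f(605.5,20,.05)),ang(b,f(605.5,20,.05)),ang(L(142,163),L(266,163))+90,ang(f(570,192,.086),f(643,192,.086))+90)
E
```

```text
[0.43243619 0.08505173 0.19083427] [ 0.0030466   0.00062323 -0.003     ] [0.47708709 0.09990251 0.0845    ] [0.47696936 0.09994165 0.066     ] [0.47712878 0.09988719 0.0535    ]
move [0.04462556 0.01485872] [0.22312779 0.07429361]
18.122761627995153 18.6936297747073 18.272900150662593 18.099665609063223 18.11049057184279
```

Emit:
step_arm --increments '[{"dp": [0.1, 0.03, 0], "yaw": 0, "grip": 0.2}, {"dp": [0.1, 0.034, -0.1], "yaw": 0, "grip": 0.2}, {"dp": [0.023, 0.01, -0.1], "yaw": 0, "grip": 0.2}, {"dp": [0, 0, -0.1], "yaw": 0, "grip": 0.2}, {"dp": [0, 0, 0], "yaw": 0, "grip": 0.2}]'

```text
clock: 12.25
position: [0.473, 0.0982, 0.132]
ee_rot: [0.0, 0.988, 0.156, -0.002]
contact_force: [0.3, -0.5, -0.3]
width: 0.0358
gripper_force: 80.6
```

Emit:
step_arm --increments '[{"dp": [0, 0, 0], "yaw": 0, "grip": 0.2}]'

```text
clock: 12.38
position: [0.4745, 0.0988, 0.134]
ee_rot: [0.0, 0.988, 0.156, 0.001]
contact_force: [-0.3, -0.9, -1.0]
width: 0.0365
gripper_force: 80.6
```

```bash
python3 - <<'E'
from h import *
s=manip.get_state();print(s['position'],tooly(s),s['contact_force'],s['qd'].round(4))
E
```

```text
[0.47450999 0.09881211 0.13395052] (np.float64(-71.99817137750973), array([ 1.05890836e-03, -1.65423594e-04, -9.99999426e-01])) [-0.28569602 -0.90588016 -0.96960047] [ 0.0076 -0.0097 -0.006   0.0006 -0.0035 -0.0001]
```

Emit:
step_arm --increments '[{"dp": [0, 0, -0.05], "yaw": 0, "grip": 0.2}, {"dp": [0, 0, -0.025], "yaw": 0, "grip": 0.2}, {"dp": [0, 0, -0.02], "yaw": 0, "grip": 0.2}, {"dp": [0, 0, -0.015], "yaw": 0, "grip": 0.2}, {"dp": [0, 0, 0], "yaw": 0, "grip": 0.2}]'

```text
clock: 13.0
position: [0.4737, 0.0997, 0.1111]
ee_rot: [0.0, 0.988, 0.157, -0.0]
contact_force: [0.6, 0.4, -0.0]
width: 0.0362
gripper_force: 80.6
```

No force with the underside 8 mm below the shaft tip, so it has engaged. Pushing to the seat.

Emit:
step_arm --increments '[{"dp": [0, 0, -0.025], "yaw": 0, "grip": 0.2}, {"dp": [0, 0, -0.025], "yaw": 0, "grip": 0.2}, {"dp": [0, 0, -0.015], "yaw": 0, "grip": 0.2}, {"dp": [0, 0, 0], "yaw": 0, "grip": 0.2}]'

```text
clock: 13.5
position: [0.4737, 0.0996, 0.0985]
ee_rot: [0.0, 0.988, 0.157, -0.0]
contact_force: [-2.4, 0.5, 4.6]
width: 0.0362
gripper_force: 81.1
```

Emit:
step_arm --increments '[{"dp": [0, 0, -0.015], "yaw": 0, "grip": 0.2}, {"dp": [0, 0, -0.01], "yaw": 0, "grip": 0.2}, {"dp": [0, 0, 0], "yaw": 0, "grip": 0.2}, {"dp": [0, 0, 0], "yaw": 0, "grip": 0.2}]'

```text
clock: 14.0
position: [0.4738, 0.0996, 0.0943]
ee_rot: [0.0, 0.988, 0.157, 0.0]
contact_force: [-2.5, -0.1, 8.0]
width: 0.0364
gripper_force: 81.6
```

Emit:
step_arm --increments '[{"dp": [0, 0, -0.01], "yaw": 0, "grip": 0.2}, {"dp": [0, 0, 0], "yaw": 0, "grip": 0.2}, {"dp": [0, 0, 0], "yaw": 0, "grip": 0.2}]'

```text
clock: 14.38
position: [0.4738, 0.0996, 0.0925]
ee_rot: [0.0, 0.988, 0.157, 0.0]
contact_force: [-3.2, 0.8, 10.5]
width: 0.0365
gripper_force: 81.8
```

Emit:
step_arm --increments '[{"dp": [0, 0, -0.008], "yaw": 0, "grip": 0.2}, {"dp": [0, 0, 0], "yaw": 0, "grip": 0.2}, {"dp": [0, 0, 0], "yaw": 0, "grip": 0.2}]'

```text
clock: 14.75
position: [0.4738, 0.0996, 0.0911]
ee_rot: [0.0, 0.988, 0.157, 0.0]
contact_force: [-3.9, 0.6, 12.7]
width: 0.0361
gripper_force: 82.3
```

```bash
python3 - <<'E'
from h import *
s=manip.get_state();print(s['position'],s['contact_force'],s['gripper_force']);print(ticket.sign_off())
E
```

```text
[0.47379015 0.09961294 0.0911166 ] [-3.85016576  0.63216058 12.66851159] 82.34591803997318
the job is handed in; nothing more can be done
None
```

The worn knob is in the scrap bin, and the good knob is seated on the D-shaft with its flat matched. I handed in at 14.75 s while still gripping it and pressing the shaft in about 7.5–8 mm of its 8 mm travel, at about 12.7 N; travel and seating are inferred from the tool height and wrist force, not from a final picture.

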